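# Press the starter pulley's sprung plate home with a tamper

### The job

The yellow sprung plate in the hub of the starter pulley has stuck crooked part-way down. Take the red-handled tamper, press the plate squarely down with its flat face until it bottoms out level, lean on it with about 20 N (never over 40 N, that would bend it) for a full second, then stand the tamper upright back on its cork pad and let go. Touch the plate only with the tamper, don't drop the tamper, and leave the other things on the mat where they are.

Things in the scene. Friction and masses are not known exactly. Their poses are not given: they have to be found in the camera images.
- tamper: Loose hand tamper, about 0.3 kg: a bright steel disc 50 mm across and 12 mm thick with a flat underside, and a red square handle above it, 26 x 26 mm, from 12 to 92 mm above the underside. Origin: centre of the underside; z up the handle, x and y square to the handle's flats. It starts upright on the cork pad.
- grip (a point): Point on the tamper's handle axis, 66 mm above its underside, where to grip it (across either pair of flats); axes as the tamper's.
- cup: Fixed holding block, blue, 100 x 100 x 18 mm, with the grey metal starter pulley on it: flanges 96 mm across, and a round hub 76 mm across that rises to 60 mm above the block's underside, with an open bore 62 mm across. Origin: centre of the block's underside, on the bore's axis; z up.
- rim (a point): Centre of the bore's mouth, at the height of the hub's rim (60 mm above the block's underside); z up. The hard stop inside, on which the plate bottoms, is set so that the plate's top ends 20 to 30 mm below this point; that depth cannot be seen, only felt as a sharp rise of the pressing force above 11 N.
- plate: Yellow round plate 58 mm across, 5 mm thick, in the bore. Origin: centre of its upper face; z its normal. It slides down the bore and tips any way about its centre; starts tipped 0.1 to 0.17 rad, 6 to 22 mm below the rim. Spring and friction clips resist: 8 to 11 N to slide it, 2 to 3 N at its edge to tip it. It takes the slope of a flat face pressed on it and stays as it is left.
- pad: Fixed cork disc 90 mm across, 6 mm thick, on the mat: the tamper's place. Origin: centre of its underside; z up.
- tester: Bystander: loose black battery spark tester, 66 x 110 x 30 mm, with a red push button (top at 38 mm) and two brass prongs. Origin: centre of the underside.
- coil: Bystander: loose grey laminated ignition coil with a black winding block, about 50 x 87 x 34 mm. Origin: under its laminated yoke.
- gauge: Bystander: loose round brass spark plug gap gauge, 48 mm across, 4 mm thick, with a small tab. It lies between the pulley and the cork pad. Origin: centre of the underside.
- driver: Bystander: loose chrome nut driver with an orange grip, lying roughly along x beyond the gauge, 210 mm long, 25 mm thick. Origin: under the middle of its length.
Not all that is in view belongs to the job. There is more than one size of the cup; the job needs the smallest.

How it is judged:
On the way:
1. the tamper presses the plate against its stop with more than 16 N for 0.6 s, the plate level within 0.04 rad and at least 18.5 mm below the rim (contact force between tamper and plate above 16 N and angle between plate's own z axis and vertical below 0.04 rad and z of plate in the frame of rim below -0.0185 m), for 0.6 s.
At the end, for the whole second after the job is handed in: The plate is still down (its centre at least 18.5 mm below the rim) and level within 0.04 rad, and the tamper stands at rest, upright within 0.08 rad, on the cork pad with its axis within 22 mm of the pad's centre (angle between plate's own z axis and vertical below 0.04 rad and z of plate in the frame of rim below -0.0185 m and horizontal distance between tamper and pad below 0.022 m and angle between tamper's own z axis and vertical below 0.08 rad and z of tamper in the frame of pad between 0.003 and 0.009 m and linear speed of tamper below 0.02 m/s); the robot touches nothing.
It fails at once if the tamper presses the plate with more than 40 N (contact force between tamper and plate above 40 N).
It fails at once if the fingers touch the plate (contact force between the fingers and plate above 0.5 N).
It fails at once if the tamper is dropped (moves faster than 0.35 m/s out of the fingers) (linear speed of tamper above 0.35 m/s and not (contact force between the fingers and tamper above 0.3 N)).
It fails at once if the spark tester, ignition coil, gap gauge or nut driver is shifted by more than 15 mm (distance of any of tester, coil, gauge, driver from where it was at the start of the episode above 0.015 m).
It also fails if it takes over 72 s, if anything falls off the work surface, if the arm or the gripper's body presses on something with over 40 N, if the wrist force passes 120 N, or if a joint passes its speed limit or range.

### The arm

A 7-joint arm with a two-finger parallel gripper is mounted at the origin on the work surface. World frame = base frame: x ahead of the robot, y to its left, z up, the work surface at z = 0. Lengths are in m, angles in rad, forces in N, time in s.
With the tool pointing down it reaches from about 0.425 to 0.925 m from the base axis. Payload 6.8 kg.
Tool frame: the origin (TCP) lies midway between the tips of the shut fingers; the grasp point (between the pads) lies 19 mm behind it; z points along the fingers, y is the line along which they close (so a half turn about z gives the same grasp; the last joint's range is limited). The gripper opens to 85 mm and grips with 20 to 120 N. Pads are 22 mm wide; open, the fingers measure 114 mm over their backs; the gripper's body (76 mm by 85 mm) begins 54 mm behind the grasp point. The pads swing forward as they close: fully open they stand 13 mm farther back than shut.
Start: joints at [-1.424, 0.477, 0.022, 1.555, -0.011, 1.109, -0.083], TCP at [0.17, 0.653, 0.231] pointing down, gripper open.
Joint ranges: [-2.96, 2.96], [-0.34, 2.1], [-1.41, 1.46], [0.24, 2.44], [-1.37, 4.51], [0.17, 1.92], [-2.96, 2.96]. Speed limits (rad/s): [2.39, 2.39, 3.14, 3.14, 3.14, 3.14, 3.14].

### API

Orientations are given as a rotation vector (axis times angle).
In Python, from bench import r gives the robot as it stands. The module is installed in compiled form; this text tells all that it offers.
- The arm moves only by the tool apply_moves, never from a script. Its argument "rows" is a list of rows, each a list of 6 numbers: the shift along the tool's x, y, z scaled (see below), then the turn, a rotation vector about the tool's x, y, z scaled (see below). A call has 1 to 5 rows; each row is the pose to reach, as a shift and turn from the pose commanded when the call began, along the tool's axes at that moment; what a row does not reach only later rows make up. The controller multiplies each number of a shift by 0.25 m and each number of a turn by 90 degrees. A row lasts 1/8 s, in which the tool goes at most 62.5 mm and 10.7 degrees, less where a joint would pass 70% of its speed; a pose out of reach is approached as far as the arm can. A call with a number of a shift or a turn outside -1 to 1 is refused whole. A call with a gripper value outside its range is refused whole. "claw" is the opening, from 0 (shut) to 1 (fully open), set as the call begins (left out, the last holds). The fingers move at their own pace and stop on an object; "newtons" is the grip in N (left out, the last holds). Time passes only in rows, so rows that repeat a pose let the fingers close. It gives the time, the measured TCP pose, the force, the opening and the grip force at its end, in the units of the state.
- r.get_obs(): the state, without advancing time (a new reading comes with each control period).
- r.grab_frame(name): name is "scene" or "top" or "wrist"; returns a dict with "pixels" (420x560x3 uint8, red, green, blue), "intrinsics" (3x3 intrinsics, pixels), "dist" ([k1, k2, p1, p2, k3] as OpenCV has them; the pictures are not rectified), "eye" and "attitude" of the camera in the world. Camera axes: x right, y up, looking along -z (the intrinsics and any distortion apply to the point x, -y, -z); pixel columns grow to the right and rows downward; lengths in m; the calibration is good to about 2 mm. A picture is of the moment at which its call begins. There is no depth.
- r.hand_in(): hands the job in; it is judged then, once.
Trained networks look in a picture, given as the dict that the camera call returned (one of the last four; its "shot" number tells which), for a name from the list of things; names that differ only in an ending like _2 or _b are one class to them, and where a whole thing is asked for, a point or a joint stands for the part that bears it (a point fixed in the world has none). Each returns a list of dicts, best first, with "conf" (0 to 1); they miss things now and then, are a little off and sometimes report something else, mostly with a low value. They report only what shows in the picture. A call takes as long as a camera call. They do not tell look-alikes from the thing itself.
- r.search_frame(picture, thing): "rect" ([left, top, width, height] in pixels, round what is visible of it).
- r.outline_of(picture, thing): "pixels" (420x560 bool, what is visible of it) and "rect" ([left, top, width, height] in pixels, round what is visible of it).
- r.landmark_of(picture, thing): "point" ([column, row] in pixels: a listed point, or the origin of a listed thing).
The state is a dict: "clock": time; "joints": joint angles; "qvel": joint speeds; "tau": joint torques, N m; "tcp_pos": TCP position; "orientation": TCP orientation; "contact_force": force on the tool from outside, world axes, zero at the start; "moment": the same for the moment, N m; "grip_width": finger opening in m; "gripper_force": force on a finger pad.
Only numpy, scipy, OpenCV 4.12 (cv2) and the standard library are available. Lean on these libraries where they do the work, as an engineer would, in place of code of your own. Each camera call takes 0.05 s, during which the arm holds its last target. There are 200 camera calls.

## Working session

There is one attempt and no reset: what is moved stays moved. The work goes in short steps, Python scripts to look and compute and a tool call to move; the robot and the scene stay as the last step left them, time stands still between calls to the robot, and variables do not carry over. Pictures are saved under pics/ and viewed, at most 10 in all, crops included, and the job is handed in when it is done.

Besides the shell and the picture viewer there is one more tool, called after "Call:" by a JSON object that holds its "op" and its "data". apply_moves: Moves the arm, as the interface text tells. Its arguments: {"type":"object","properties":{"rows":{"type":"array","items":{"type":"array","items":{"type":"number"}}},"claw":{"type":"number"},"newtons":{"type":"number"}},"required":["rows"]}

```bash
mkdir -p pics; cat > h.py <<'E'
import numpy as np, cv2
from scipy.spatial.transform import Rotation as R
from bench import r
def ray(f,px):
    K=np.array(f["intrinsics"]);d=np.array(f["dist"])
    u=cv2.undistortPoints(np.array([[px]],float),K,d)[0,0]
    A=np.array(f["attitude"]);A=A if A.shape==(3,3) else (R.from_rotvec(A).as_matrix() if A.size==3 else R.from_quat(A).as_matrix())
    return np.array(f["eye"]),A@np.array([u[0],-u[1],-1.])
def atz(f,px,z):
    e,d=ray(f,px);return e+d*(z-e[2])/d[2]
def proj(f,p):
    A=np.array(f["attitude"]);A=A if A.shape==(3,3) else (R.from_rotvec(A).as_matrix() if A.size==3 else R.from_quat(A).as_matrix())
    c=A.T@(np.array(p)-f["eye"]);c=c*[1,-1,-1]
    return cv2.projectPoints(c.reshape(1,1,3),np.zeros(3),np.zeros(3),np.array(f["intrinsics"]),np.array(f["dist"]))[0].ravel()
def save(f,n,box=None,s=1):
    im=f["pixels"][:,:,::-1]
    if box: x,y,w,h=box; im=im[y:y+h,x:x+w]
    cv2.imwrite("pics/"+n,cv2.resize(im,None,fx=s,fy=s,interpolation=cv2.INTER_CUBIC))
E
cat > a.py <<'E'
from h import *
np.set_printoptions(precision=4,suppress=True)
o=r.get_obs();print(o)
ims=[]
Z=dict(grip=.072,tamper=.006,cup=0,rim=.06,plate=.045,pad=0,gauge=0,driver=0,tester=0,coil=0)
for n in("scene","top"):
    f=r.grab_frame(n);ims.append(f["pixels"][:,:,::-1]);print(n,f["eye"],np.array(f["attitude"]).tolist(),f["intrinsics"])
    for t,z in Z.items():
        for q in r.landmark_of(f,t)[:3]: print(t,np.round(q["point"],1),round(q["conf"],2),atz(f,q["point"],z))
    save(f,n+"0.png",s=1.4)
E
python3 a.py
```

```text
{'clock': 0.0, 'joints': array([-1.424 ,  0.4778,  0.0223,  1.5564, -0.0115,  1.1093, -0.0831]), 'qvel': array([ 0.0016, -0.0003,  0.0003, -0.0004,  0.0002,  0.0002, -0.0006]), 'tau': array([ -0.0013, -59.6444,   1.6075, -28.1207,   0.0124,   0.0092,
        -0.    ]), 'tcp_pos': array([0.17  , 0.6526, 0.2303]), 'orientation': array([-0.3992, -3.116 ,  0.0029]), 'contact_force': array([-0.1855,  0.5191,  0.1617]), 'moment': array([-0.0034, -0.014 , -0.0261]), 'gripper_force': 0.0, 'grip_width': 0.0855719233959821}
scene [1.2344 0.0457 1.5131] [0.3590093469246539, 0.488803816986636, 1.8790713544648698] [[523.2828   0.     276.9856]
 [  0.     523.2828 202.5732]
 [  0.       0.       1.    ]]
grip [386.3 242.9] 0.62 [0.4717 0.1429 0.072 ]
tamper [382.2 254.3] 0.81 [0.4804 0.1451 0.006 ]
cup [279.2 234.9] 0.8 [ 0.5278 -0.1864  0.    ]
cup [282.4 140.2] 0.72 [ 0.1698 -0.3058  0.    ]
cup [159.7 168.7] 0.57 [ 0.4352 -0.6642  0.    ]
rim [279.3 223.7] 0.97 [ 0.5191 -0.1904  0.06  ]
rim [154.4 152.9] 0.85 [ 0.4154 -0.683   0.06  ]
rim [284.7 123.9] 0.71 [ 0.1421 -0.3086  0.06  ]
plate [278.
[... 499 characters left out ...]
19 0.1426 0.072 ]
tamper [147.8 193.2] 0.77 [0.4835 0.1454 0.006 ]
cup [310.4 310.2] 0.92 [ 0.1674 -0.3113  0.    ]
cup [433.7 214.3] 0.8 [ 0.434 -0.655  0.   ]
cup [266.  180.2] 0.7 [ 0.5245 -0.1848  0.    ]
rim [309.6 314.4] 0.85 [ 0.1617 -0.3062  0.06  ]
rim [267.7 178.5] 0.83 [ 0.5195 -0.1915  0.06  ]
rim [445.2 210.9] 0.78 [ 0.4377 -0.6692  0.06  ]
plate [264.1 175.7] 0.62 [ 0.5295 -0.1811  0.045 ]
pad [148.9 197.8] 0.89 [0.4713 0.1433 0.    ]
gauge [194.9 178.5] 0.46 [0.5272 0.0148 0.    ]
driver [202.5 114.2] 0.69 [ 0.7133 -0.0005  0.    ]
tester [253.8 103.3] 0.65 [ 0.7465 -0.1464  0.    ]
tester [146.  104.4] 0.53 [0.7422 0.1647 0.    ]
coil [145.4 105.7] 0.79 [0.7383 0.1662 0.    ]
```

View pics/top0.png

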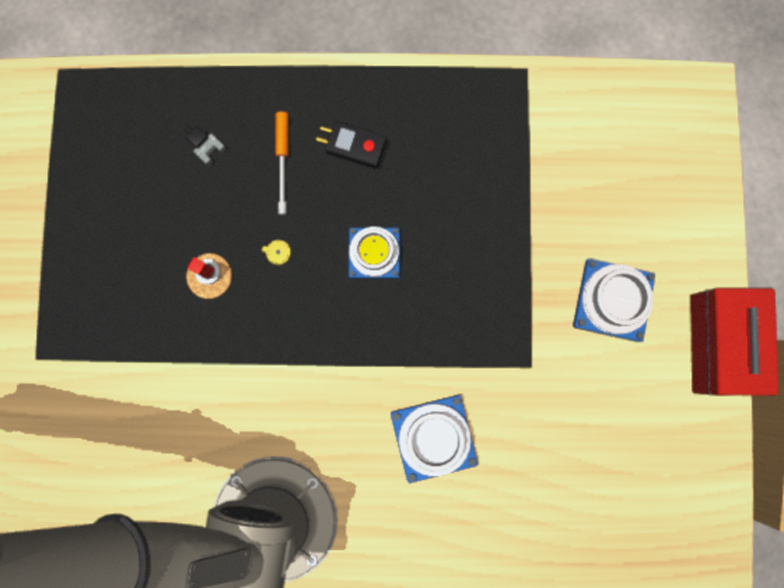

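View pics/scene0.png

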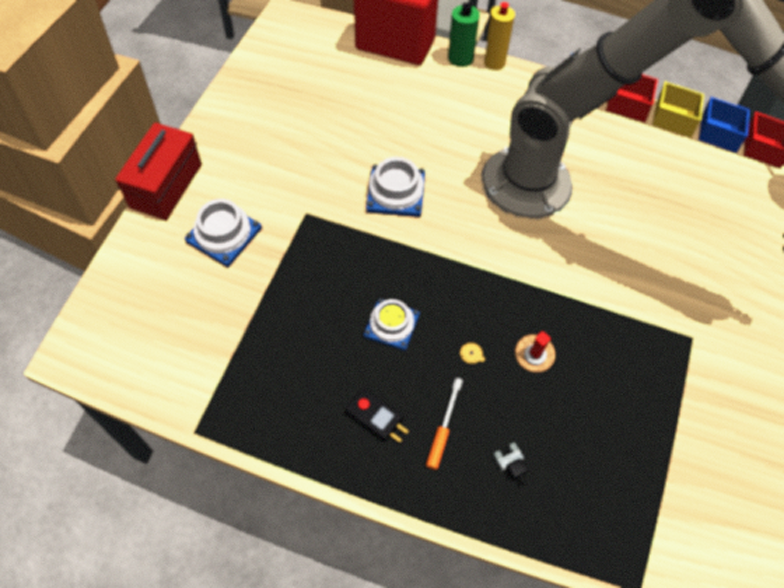

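```bash
cat >> h.py <<'E'
np.set_printoptions(precision=4,suppress=True)
def go(p,yaw=None):
    """numbers for move to world p; yaw: angle of tool y axis in world xy, tool straight down"""
    o=r.get_obs();T=R.from_rotvec(o["orientation"]);M=T.as_matrix()
    s=M.T@(np.array(p)-o["tcp_pos"])/.25
    print("shift",s,"yaw_y",np.arctan2(M[1,1],M[0,1]))
    if yaw is None: yaw=np.arctan2(M[1,1],M[0,1])
    y=np.array([np.cos(yaw),np.sin(yaw),0]);z=np.array([0,0,-1.]);G=np.c_[np.cross(y,z),y,z]
    print("turn",(T.inv()*R.from_matrix(G)).as_rotvec()/(np.pi/2))
E
python3 -c "
from h import *
go([.472,.143,.23])
f=r.grab_frame('wrist');print(f['eye'],f['attitude'],f['intrinsics'])"
```

```text
shift [-1.683  -1.6706  0.0052] yaw_y 1.3159569290456732
turn [ 0. -0.  0.]
[0.0929 0.6741 0.3738] [-0.2704 -0.2085  1.3042] [[349.897    0.     278.1849]
 [  0.     349.897  204.6492]
 [  0.       0.       1.    ]]
```

Call:
{"op": "apply_moves", "data": {"rows": [[-0.17,-0.17,0,0,0,0],[-0.34,-0.34,0,0,0,0],[-0.51,-0.51,0,0,0,0],[-0.68,-0.68,0,0,0,0],[-0.85,-0.85,0,0,0,0]], "claw": 1, "newtons": 60}}

```text
clock: 1.78
tcp_pos: [0.3231, 0.3923, 0.2316]
orientation: [0.399, 3.116, 0.001]
contact_force: [1.3, 0.0, 1.1]
grip_width: 0.0855
gripper_force: 0.0
```

Call:
{"op": "apply_moves", "data": {"rows": [[-0.17,-0.17,0,0,0,0],[-0.34,-0.34,0,0,0,0],[-0.51,-0.51,0,0,0,0],[-0.68,-0.67,0,0,0,0],[-0.83,-0.82,0,0,0,0]]}}

```text
clock: 2.4
tcp_pos: [0.4724, 0.1415, 0.2318]
orientation: [0.4, 3.115, 0.001]
contact_force: [1.2, 0.2, 0.2]
grip_width: 0.0854
gripper_force: 0.0
```

Call:
{"op": "apply_moves", "data": {"rows": [[0,0,0,0,0,0],[0,0,0,0,0,0]]}}

```text
clock: 2.65
tcp_pos: [0.4711, 0.1439, 0.2313]
orientation: [-0.399, -3.116, -0.001]
contact_force: [0.2, 0.4, 0.5]
grip_width: 0.0854
gripper_force: 0.0
```

```bash
cat > b.py <<'E'
from h import *
o=r.get_obs();print(o["clock"],o["tcp_pos"],o["orientation"])
f=r.grab_frame("wrist");print(f["eye"],f["attitude"])
for t,z in dict(grip=.072,tamper=.006,pad=0,gauge=0).items():
    for q in r.landmark_of(f,t)[:2]: print(t,np.round(q["point"],1),round(q["conf"],2),atz(f,q["point"],z))
save(f,"w1.png",s=1.4)
# red handle top face
hsv=cv2.cvtColor(f["pixels"],cv2.COLOR_RGB2HSV)
m=(((hsv[...,0]<8)|(hsv[...,0]>172))&(hsv[...,1]>150)&(hsv[...,2]>60))
ys,xs=np.nonzero(m);print(xs.min(),xs.max(),ys.min(),ys.max(),m.sum(),np.percentile(hsv[...,2][m],[5,25,50,75,95]))
go([.472,.143,.23])
E
python3 b.py
```

```text
2.65 [0.4711 0.1439 0.2313] [-0.3991 -3.1159 -0.0007]
[0.3938 0.1647 0.3738] [-0.2699 -0.2087  1.3042]
grip [281.1 197.5] 0.73 [0.4838 0.144  0.072 ]
tamper [281.1 177.1] 0.7 [0.4812 0.1452 0.006 ]
pad [280.1 168.4] 0.67 [0.4729 0.1463 0.    ]
gauge [174.4 240.5] 0.56 [0.5247 0.0048 0.    ]
92 299 170 419 1590 [102.45 127.   179.   236.   251.  ]
shift [-0.006  -0.0047  0.0051] yaw_y 1.3183003311483585
turn [ 0.0001 -0.0001  0.    ]
```

View pics/w1.png

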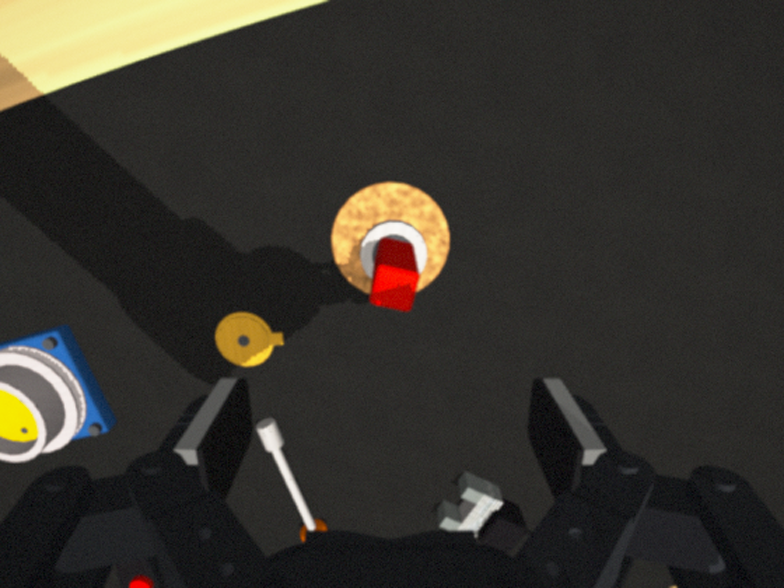

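```bash
cat > c.py <<'E'
from h import *
f=r.grab_frame("wrist")
save(f,"w2.png",(240,150,75,75),8)
P=[(272,187),(298.6,191),(293.6,222),(264,218)]
W=np.array([atz(f,p,.098)[:2] for p in P]);print(W,np.linalg.norm(np.roll(W,-1,0)-W,axis=1),W.mean(0))
for q in r.outline_of(f,"pad")[:1]+r.outline_of(f,"tamper")[:1]:print(q["rect"],q["conf"])
E
python3 c.py
```

```text
[[0.4653 0.1414]
 [0.474  0.1616]
 [0.4994 0.1512]
 [0.4897 0.128 ]] [0.022  0.0274 0.0252 0.0278] [0.4821 0.1456]
[239.9, 126.2, 81.2, 83.3] 0.7
[256.7, 157.6, 49.7, 63.3] 0.58
```

View pics/w2.png

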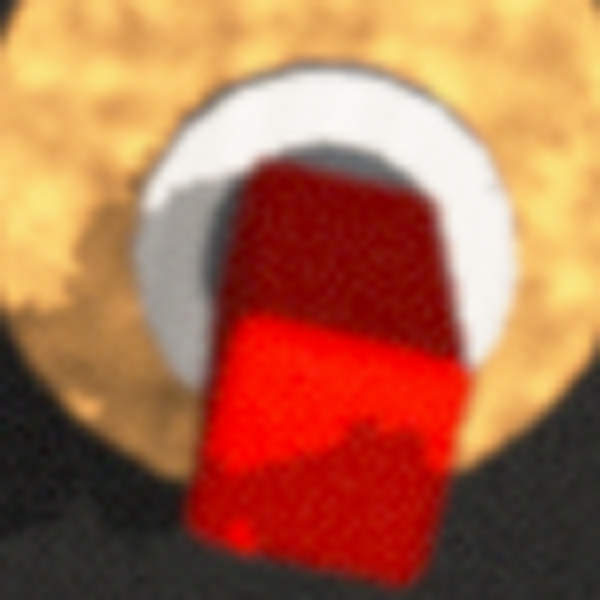

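```bash
cat > c.py <<'E'
from h import *
f=r.grab_frame("wrist")
P=[(269.6,189.4),(298.8,196),(291,223.5),(263.4,216.2)]
W=np.array([atz(f,p,.098)[:2] for p in P]);D=np.roll(W,-1,0)-W
a=np.arctan2(D[:,1],D[:,0]);print(W,np.linalg.norm(D,axis=1),W.mean(0),a)
yaw=np.angle(np.mean(np.exp(4j*a)))/4
o=r.get_obs();M=R.from_rotvec(o["orientation"]).as_matrix();y0=np.arctan2(M[1,1],M[0,1])
yaw+=np.round((y0-yaw)/(np.pi/2))*np.pi/2;print("yaw",yaw)
m=r.outline_of(f,"pad")[0]["pixels"];ys,xs=np.nonzero(m)
h=cv2.convexHull(np.c_[xs,ys].astype(np.int32))[:,0]
pw=np.array([atz(f,p,.006)[:2] for p in h]);print("pad",cv2.minEnclosingCircle(pw.astype(np.float32)))
go([*W.mean(0),.091],yaw)
E
python3 c.py
```

```text
[[0.467  0.1383]
 [0.4785 0.1601]
 [0.5004 0.1481]
 [0.4883 0.1273]] [0.0246 0.025  0.0241 0.0239] [0.4836 0.1435] [ 1.0864 -0.5018 -2.0998  2.6612]
yaw 1.071907758858169
pad ((0.4750959873199463, 0.1438148021697998), 0.04553002864122391)
shift [-0.0479  0.0118  0.5612] yaw_y 1.3165601882947962
turn [ 0.     -0.      0.1558]
```

Call:
{"op": "apply_moves", "data": {"rows": [[-0.045,0.012,0.1,0,0,0.1],[-0.045,0.012,0.3,0,0,0.156],[-0.045,0.012,0.5,0,0,0.156],[-0.045,0.012,0.64,0,0,0.156],[-0.045,0.012,0.71,0,0,0.156]]}}

```text
clock: 3.78
tcp_pos: [0.4819, 0.1431, 0.0518]
orientation: [-0.776, -3.042, 0.003]
contact_force: [-0.4, 0.2, -0.5]
grip_width: 0.0855
gripper_force: 0.0
```

Call:
{"op": "apply_moves", "data": {"rows": [[0,0,0,0,0,0],[0,0,0,0,0,0],[0,0,0,0,0,0],[0,0,0,0,0,0],[0,0,0,0,0,0]], "claw": 0, "newtons": 60}}

```text
clock: 4.4
tcp_pos: [0.4836, 0.1436, 0.0548]
orientation: [0.777, 3.043, 0.002]
contact_force: [-0.7, -1.3, 6.7]
grip_width: 0.0252
gripper_force: 58.7
```

Call:
{"op": "apply_moves", "data": {"rows": [[0,0,0,0,0,0],[0,0,0,0,0,0],[0,0,0,0,0,0]]}}

```text
clock: 4.78
tcp_pos: [0.4836, 0.1436, 0.0548]
orientation: [0.777, 3.043, 0.002]
contact_force: [-1.2, -1.0, 7.0]
grip_width: 0.0256
gripper_force: 58.7
```

Call:
{"op": "apply_moves", "data": {"rows": [[0,0,-0.05,0,0,0],[0,0,-0.2,0,0,0],[0,0,-0.4,0,0,0],[0,0,-0.55,0,0,0],[0,0,-0.55,0,0,0]]}}

```text
clock: 5.4
tcp_pos: [0.4846, 0.144, 0.1944]
orientation: [0.776, 3.04, 0.007]
contact_force: [0.2, 0.3, -4.6]
grip_width: 0.0256
gripper_force: 60.1
```

```bash
python3 -c "
from h import *
o=r.get_obs();print(o)
go([.50,-.04,.19]);go([.52,-.19,.19])
f=r.grab_frame('wrist');print(proj(f,[.52,-.19,.06]))"
```

```text
{'clock': 5.4, 'joints': array([-0.7196,  0.2433,  0.361 ,  2.0176, -0.1108,  0.8927,  0.7716]), 'qvel': array([ 0.0084,  0.0533, -0.0178,  0.0586, -0.0143, -0.0349,  0.0132]), 'tau': array([ -0.0009, -41.7197,   3.5052, -26.6225,   0.1548,   0.4575,
        -0.1271]), 'tcp_pos': array([0.4846, 0.144 , 0.1944]), 'orientation': array([0.7761, 3.0396, 0.0069]), 'contact_force': array([ 0.22  ,  0.3047, -4.5968]), 'moment': array([-0.0141,  0.0124, -0.0359]), 'gripper_force': 60.08324146270752, 'grip_width': 0.0256342706619061}
shift [-0.4069 -0.6165  0.0156] yaw_y 1.0708547359403555
turn [ 0.0034  0.002  -0.    ]
shift [-0.7647 -1.1047  0.0141] yaw_y 1.0708547359403555
turn [ 0.0034  0.002  -0.    ]
[ 17.6952 365.3929]
```

Call:
{"op": "apply_moves", "data": {"rows": [[-0.1,-0.15,0,0,0,0],[-0.22,-0.34,0,0,0,0],[-0.34,-0.52,0,0,0,0],[-0.4,-0.62,0,0,0,0],[-0.4,-0.62,0,0,0,0]]}}

```text
clock: 6.08
tcp_pos: [0.4948, -0.0435, 0.1897]
orientation: [-0.784, -3.039, 0.004]
contact_force: [-0.1, 1.0, -3.7]
grip_width: 0.0256
gripper_force: 60.3
```

Call:
{"op": "apply_moves", "data": {"rows": [[0,0,0,0,0,0],[0,0,0,0,0,0]]}}

```text
clock: 6.32
tcp_pos: [0.496, -0.0391, 0.1906]
orientation: [-0.773, -3.044, 0.0]
contact_force: [0.7, -0.1, -2.8]
grip_width: 0.0255
gripper_force: 60.3
```

```bash
cat > d.py <<'E'
from h import *
o=r.get_obs();print(o["clock"],o["tcp_pos"],o["orientation"],o["contact_force"])
f=r.grab_frame("wrist");print(proj(f,[.52,-.19,.06]))
for t,z in dict(rim=.06,plate=.045,cup=0).items():
    for q in r.landmark_of(f,t)[:1]: print(t,np.round(q["point"],1),round(q["conf"],2),atz(f,q["point"],z))
# estimated rim overlay
im=f["pixels"][:,:,::-1].copy()
for c,col in (((.5193,-.191),(0,255,0)),((.525,-.186),(255,0,255))):
    for t in np.linspace(0,2*np.pi,80):
        u=proj(f,[c[0]+.038*np.cos(t),c[1]+.038*np.sin(t),.06]);cv2.circle(im,tuple(int(round(v)) for v in u),0,col,-1)
cv2.imwrite("pics/w3.png",cv2.resize(im,None,fx=1.4,fy=1.4))
go([.52,-.19,.19])
E
python3 d.py
```

```text
6.325 [ 0.496  -0.0391  0.1906] [-0.7732 -3.0435  0.0002] [ 0.6972 -0.1491 -2.804 ]
[144.7444 291.8064]
rim [149.5 297.3] 0.91 [ 0.5268 -0.1895  0.06  ]
plate [155.5 286.2] 0.94 [ 0.525  -0.1874  0.045 ]
cup [167.9 263.2] 0.59 [ 0.5234 -0.188   0.    ]
shift [-0.37   -0.4824  0.0046] yaw_y 1.0722584398693031
turn [-0.     -0.0001 -0.    ]
```

View pics/w3.png

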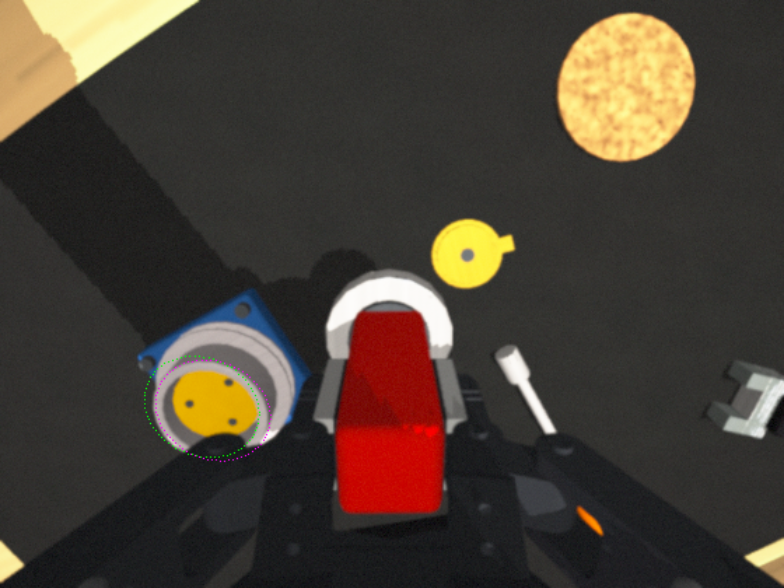

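```bash
cat > e.py <<'E'
from h import *
th=np.linspace(0,2*np.pi,120,endpoint=False)
def circ(f,c,rad,z):
    K=np.array(f["intrinsics"]);A=R.from_rotvec(f["attitude"]).as_matrix()
    P=np.c_[c[0]+rad*np.cos(th),c[1]+rad*np.sin(th),np.full(120,z)]
    q=((P-f["eye"])@A)*[1,-1,-1]
    u=cv2.projectPoints(q,np.zeros(3),np.zeros(3),K,np.array(f["dist"]))[0].astype(np.float32)
    return u
def fit(f,c0,z,ri,ro,w):
    # darkness/saturation contrast across both edges of the ring, robust to hidden part
    im=cv2.GaussianBlur(f["pixels"],(3,3),0).astype(np.float32)
    s=lambda c,rd: cv2.remap(im,circ(f,c,rd,z),None,cv2.INTER_LINEAR)[:,0]
    best=[]
    for dx in np.arange(-.012,.0121,.001):
        for dy in np.arange(-.012,.0121,.001):
            c=(c0[0]+dx,c0[1]+dy)
            e=np.linalg.norm(s(c,ri+w)-s(c,ri-w),axis=1).clip(0,80)+np.linalg.norm(s(c,ro+w)-s(c,ro-w),axis=1).clip(0,80)
            best.append((e.mean(),c))
    best.sort(key=lambda t:-t[0]);b=best[:8]
    return b[0][0],np.mean([q[1] for q in b],0),np.std([q[1] for q in b],0)
if __name__=="__main__":
  for n in("wrist","top","scene"):
    f=r.grab_frame(n)
    print(n,fit(f,(.5235,-.188),.06,.031,.038,.0015 if n=="wrist" else .002))
    if n=="wrist":
        for q in r.landmark_of(f,"tamper")[:1]: print("tamper",q["point"],q["conf"],atz(f,q["point"],.1418),"tcp->px",proj(f,[.496,-.0391,.1418]))
        for q in r.landmark_of(f,"pad")[:1]: print("pad",q["point"],q["conf"],atz(f,q["point"],0))
E
python3 e.py
```

```text
wrist (np.float32(122.69607), array([ 0.5244, -0.1881]), array([0.0008, 0.0008]))
tamper [276.6, 232.5] 0.61 [ 0.4965 -0.0402  0.1418] tcp->px [277.8631 230.9812]
pad [448.6, 58.2] 0.68 [0.4735 0.1499 0.    ]
top (np.float32(85.405525), array([ 0.5252, -0.1779]), array([0.0016, 0.0017]))
scene (np.float32(72.292305), array([ 0.5247, -0.1946]), array([0.0098, 0.0042]))
```

```bash
python3 -c "
from h import *
go([.5244,-.188,.19])"
```

```text
shift [-0.381  -0.4644  0.0052] yaw_y 1.0710667855015399
turn [ 0. -0.  0.]
```

Call:
{"op": "apply_moves", "data": {"rows": [[-0.1,-0.12,0,0,0,0],[-0.24,-0.29,0,0,0,0],[-0.34,-0.41,0,0,0,0],[-0.38,-0.464,0.04,0,0,0],[-0.38,-0.464,0.12,0,0,0]]}}

```text
clock: 7.4
tcp_pos: [0.5249, -0.1904, 0.1617]
orientation: [0.781, 3.04, -0.001]
contact_force: [0.5, 1.6, -4.1]
grip_width: 0.0255
gripper_force: 60.3
```

Call:
{"op": "apply_moves", "data": {"rows": [[0,0,0.06,0,0,0],[0,0,0.14,0,0,0],[0,0,0.16,0,0,0],[0,0,0.16,0,0,0],[0,0,0.16,0,0,0]]}}

```text
clock: 8.02
tcp_pos: [0.5248, -0.188, 0.1221]
orientation: [0.777, 3.043, 0.0]
contact_force: [-0.4, 0.4, -3.4]
grip_width: 0.0253
gripper_force: 60.2
```

```bash
python3 -c "
from e import *
o=r.get_obs();print(o['tcp_pos'],o['orientation'],o['contact_force'],o['moment'])
f=r.grab_frame('wrist');print(fit(f,(.5244,-.188),.06,.031,.038,.0015))
q=r.landmark_of(f,'tamper')[:1];print(q and atz(f,q[0]['point'],o['tcp_pos'][2]-.0488))
save(f,'w4.png',s=1.4)
go([.5244,-.188,.11])"
```

```text
[ 0.5248 -0.188   0.1221] [0.7765 3.0427 0.0002] [-0.4387  0.3569 -3.3761] [ 0.0484 -0.0336 -0.0069]
(np.float32(105.35506), array([ 0.5254, -0.1852]), array([0.0007, 0.001 ]))
[ 0.5263 -0.186   0.0733]
shift [ 0.0013 -0.0007  0.0481] yaw_y 1.0710305171312124
turn [ 0.0003  0.0008 -0.    ]
```

View pics/w4.png

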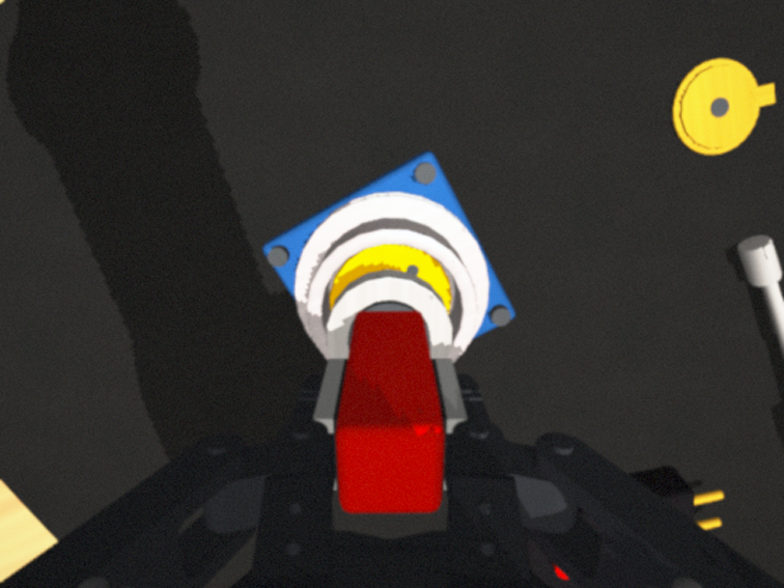

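Call:
{"op": "apply_moves", "data": {"rows": [[0,0,0.03,0,0,0],[0,0,0.05,0,0,0],[0,0,0.06,0,0,0],[0,0,0.07,0,0,0]]}}

```text
clock: 8.62
tcp_pos: [0.5242, -0.188, 0.1035]
orientation: [-0.777, -3.044, 0.0]
contact_force: [0.0, 0.4, -3.3]
grip_width: 0.0254
gripper_force: 60.4
```

Call:
{"op": "apply_moves", "data": {"rows": [[0,0,0.01,0,0,0],[0,0,0.02,0,0,0],[0,0,0.02,0,0,0]]}}

```text
clock: 9.0
tcp_pos: [0.5241, -0.1878, 0.0986]
orientation: [-0.777, -3.044, -0.0]
contact_force: [-0.4, 0.6, -4.7]
grip_width: 0.025
gripper_force: 60.4
```

Call:
{"op": "apply_moves", "data": {"rows": [[0,0,0.01,0,0,0],[0,0,0.02,0,0,0],[0,0,0.02,0,0,0]]}}

```text
clock: 9.38
tcp_pos: [0.5243, -0.1881, 0.094]
orientation: [0.777, 3.044, -0.0]
contact_force: [-2.3, 0.4, 2.0]
grip_width: 0.0251
gripper_force: 61.2
```

Call:
{"op": "apply_moves", "data": {"rows": [[0,0,0.006,0,0,0],[0,0,0.012,0,0,0],[0,0,0.012,0,0,0]]}}

```text
clock: 9.75
tcp_pos: [0.5243, -0.1881, 0.0911]
orientation: [0.777, 3.044, 0.0]
contact_force: [-2.1, 0.2, 4.0]
grip_width: 0.0254
gripper_force: 61.3
```

Call:
{"op": "apply_moves", "data": {"rows": [[0,0,0.004,0,0,0],[0,0,0.008,0,0,0],[0,0,0.008,0,0,0]]}}

```text
clock: 10.12
tcp_pos: [0.5243, -0.1881, 0.0891]
orientation: [0.777, 3.044, 0.0]
contact_force: [-2.2, 0.2, 5.7]
grip_width: 0.0256
gripper_force: 61.4
```

Call:
{"op": "apply_moves", "data": {"rows": [[0,0,0.003,0,0,0],[0,0,0.006,0,0,0],[0,0,0.006,0,0,0]]}}

```text
clock: 10.5
tcp_pos: [0.5243, -0.1882, 0.0877]
orientation: [0.777, 3.044, 0.0]
contact_force: [-2.6, 0.6, 6.0]
grip_width: 0.0251
gripper_force: 61.4
```

Call:
{"op": "apply_moves", "data": {"rows": [[0,0,0.004,0,0,0],[0,0,0.004,0,0,0]]}}

```text
clock: 10.75
tcp_pos: [0.5243, -0.1881, 0.0867]
orientation: [0.777, 3.044, 0.0]
contact_force: [-3.1, 0.3, 6.0]
grip_width: 0.0253
gripper_force: 61.4
```

Call:
{"op": "apply_moves", "data": {"rows": [[0,0,0.004,0,0,0],[0,0,0.004,0,0,0]]}}

```text
clock: 11.0
tcp_pos: [0.5244, -0.1882, 0.0857]
orientation: [0.777, 3.043, 0.0]
contact_force: [-3.4, -0.1, 5.4]
grip_width: 0.0254
gripper_force: 61.4
```

Call:
{"op": "apply_moves", "data": {"rows": [[0.005,-0.003,0.004,0,0,0],[0.005,-0.003,0.004,0,0,0]]}}

```text
clock: 11.25
tcp_pos: [0.5241, -0.1881, 0.0851]
orientation: [0.776, 3.041, 0.0]
contact_force: [0.1, 0.1, 7.3]
grip_width: 0.0256
gripper_force: 61.6
```

Call:
{"op": "apply_moves", "data": {"rows": [[0,0,0.004,0,0,0],[0,0,0.004,0,0,0]]}}

```text
clock: 11.5
tcp_pos: [0.5241, -0.1881, 0.0841]
orientation: [0.776, 3.041, 0.001]
contact_force: [-1.8, 0.0, 5.1]
grip_width: 0.0254
gripper_force: 61.6
```

Call:
{"op": "apply_moves", "data": {"rows": [[0,0,0.004,0,0,0],[0,0,0.004,0,0,0]]}}

```text
clock: 11.75
tcp_pos: [0.5241, -0.1882, 0.0833]
orientation: [0.776, 3.041, 0.001]
contact_force: [-2.1, 0.7, 8.5]
grip_width: 0.0252
gripper_force: 62.0
```

Call:
{"op": "apply_moves", "data": {"rows": [[0,0,0.004,0,0,0],[0,0,0.004,0,0,0]]}}

```text
clock: 12.0
tcp_pos: [0.5243, -0.1883, 0.0832]
orientation: [0.777, 3.041, 0.001]
contact_force: [-3.6, 2.7, 17.6]
grip_width: 0.0251
gripper_force: 63.2
```

Call:
{"op": "apply_moves", "data": {"rows": [[0,0,0,0,0,0],[0,0,0,0,0,0],[0,0,0,0,0,0],[0,0,0,0,0,0],[0,0,0,0,0,0]]}}

```text
clock: 12.62
tcp_pos: [0.5243, -0.1883, 0.0832]
orientation: [0.777, 3.041, 0.001]
contact_force: [-3.0, 2.2, 18.0]
grip_width: 0.0255
gripper_force: 63.2
```

Call:
{"op": "apply_moves", "data": {"rows": [[0,0,0,0,0,0],[0,0,0,0,0,0],[0,0,0,0,0,0],[0,0,0,0,0,0],[0,0,0,0,0,0]]}}

```text
clock: 13.25
tcp_pos: [0.5243, -0.1883, 0.0832]
orientation: [0.776, 3.041, 0.001]
contact_force: [-4.4, 1.1, 17.0]
grip_width: 0.0252
gripper_force: 63.2
```

Call:
{"op": "apply_moves", "data": {"rows": [[0,0,-0.01,0,0,0],[0,0,-0.06,0,0,0],[0,0,-0.2,0,0,0],[0,0,-0.4,0,0,0],[0,0,-0.44,0,0,0]]}}

```text
clock: 13.88
tcp_pos: [0.5246, -0.1888, 0.1945]
orientation: [0.776, 3.038, 0.001]
contact_force: [0.6, -0.3, -3.9]
grip_width: 0.0253
gripper_force: 60.5
```

```bash
python3 -c "
from h import *
o=r.get_obs();print(o['tcp_pos'],o['orientation'],o['contact_force'],o['moment'],o['grip_width'])
go([.476,.1445,.19],1.0719)"
```

```text
[ 0.5246 -0.1888  0.1945] [0.7761 3.0382 0.0006] [ 0.593  -0.2796 -3.901 ] [-0.0038 -0.0857  0.0293] 0.025335274854038827
shift [0.8099 1.0766 0.0156] yaw_y 1.0706079820513086
turn [ 0.0012  0.0036 -0.0008]
```

Call:
{"op": "apply_moves", "data": {"rows": [[0.08,0.1,0,0,0,0],[0.2,0.26,0,0,0,0],[0.32,0.42,0,0,0,0],[0.4,0.53,0,0,0,0],[0.4,0.53,0,0,0,0]]}}

```text
clock: 14.5
tcp_pos: [0.4973, -0.0203, 0.1901]
orientation: [-0.768, -3.044, -0.001]
contact_force: [0.2, -0.1, -4.0]
grip_width: 0.0254
gripper_force: 60.2
```

```bash
python3 -c "
from h import *
f=r.grab_frame('wrist');save(f,'w5.png',s=1.4)
o=r.get_obs();print(o['tcp_pos'])
q=r.landmark_of(f,'tamper')[:1];print(q and atz(f,q[0]['point'],o['tcp_pos'][2]-.0488))
q=r.landmark_of(f,'pad')[:1];print(q and atz(f,q[0]['point'],0))
go([.476,.1445,.19],1.0719)"
```

```text
[ 0.4977 -0.0225  0.1904]
[]
[0.4743 0.1502 0.    ]
shift [0.4023 0.5512 0.0026] yaw_y 1.0700146785098674
turn [-0.0007 -0.0003 -0.0012]
```

View pics/w5.png

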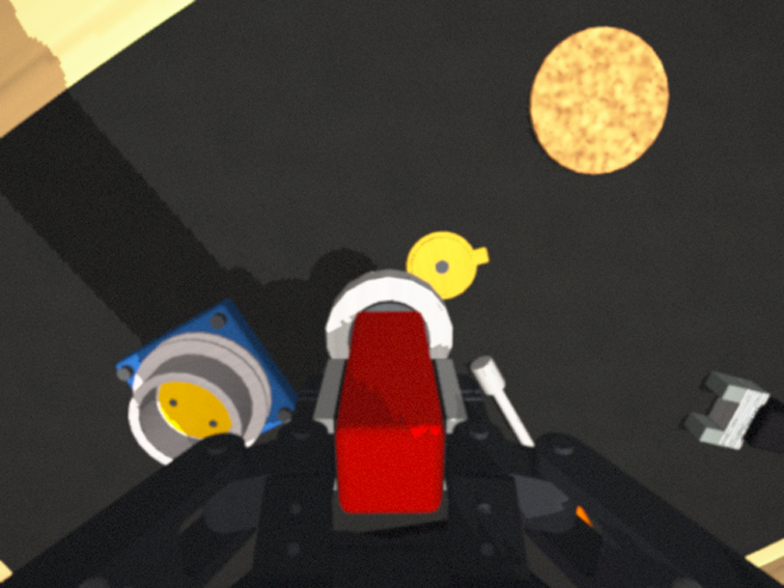

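Call:
{"op": "apply_moves", "data": {"rows": [[0.08,0.11,0,0,0,0],[0.2,0.28,0,0,0,0],[0.32,0.44,0,0,0,0],[0.405,0.558,0,0,0,0],[0.405,0.558,0.1,0,0,0]]}}

```text
clock: 15.28
tcp_pos: [0.478, 0.1502, 0.1672]
orientation: [0.771, 3.043, 0.006]
contact_force: [-0.0, -0.2, -3.7]
grip_width: 0.0259
gripper_force: 60.3
```

Call:
{"op": "apply_moves", "data": {"rows": [[0,0,0.1,0,0,0],[0,0,0.25,0,0,0],[0,0,0.35,0,0,0],[0,0,0.39,0,0,0],[0,0,0.39,0,0,0]]}}

```text
clock: 15.9
tcp_pos: [0.4768, 0.1464, 0.0686]
orientation: [-0.779, -3.043, 0.001]
contact_force: [0.1, -0.1, -3.7]
grip_width: 0.0252
gripper_force: 60.2
```

Need ~13 mm more.

Call:
{"op": "apply_moves", "data": {"rows": [[0,0,0.02,0,0,0],[0,0,0.035,0,0,0],[0,0,0.044,0,0,0],[0,0,0.044,0,0,0]]}}

```text
clock: 16.4
tcp_pos: [0.4765, 0.1473, 0.0578]
orientation: [-0.777, -3.044, -0.0]
contact_force: [-0.2, 0.9, -3.6]
grip_width: 0.0252
gripper_force: 60.3
```

Call:
{"op": "apply_moves", "data": {"rows": [[0,0,0.004,0,0,0],[0,0,0.006,0,0,0],[0,0,0.006,0,0,0]]}}

```text
clock: 16.77
tcp_pos: [0.4765, 0.1472, 0.0563]
orientation: [0.777, 3.044, 0.0]
contact_force: [0.4, 0.5, -4.3]
grip_width: 0.0254
gripper_force: 60.3
```

Call:
{"op": "apply_moves", "data": {"rows": [[0,0,0.002,0,0,0],[0,0,0.004,0,0,0],[0,0,0.004,0,0,0]]}}

```text
clock: 17.15
tcp_pos: [0.4765, 0.1472, 0.0552]
orientation: [-0.777, -3.044, 0.0]
contact_force: [0.4, -0.2, -3.7]
grip_width: 0.0252
gripper_force: 60.3
```

Call:
{"op": "apply_moves", "data": {"rows": [[0,0,0.003,0,0,0],[0,0,0.003,0,0,0],[0,0,0.003,0,0,0]]}}

```text
clock: 17.52
tcp_pos: [0.4766, 0.1472, 0.0548]
orientation: [0.777, 3.044, 0.0]
contact_force: [-2.1, -1.1, 4.8]
grip_width: 0.0254
gripper_force: 61.2
```

Call:
{"op": "apply_moves", "data": {"rows": [[0,0,-0.002,0,0,0],[0,0,-0.002,0,0,0]]}}

```text
clock: 17.77
tcp_pos: [0.4765, 0.1472, 0.0549]
orientation: [0.777, 3.044, -0.0]
contact_force: [-0.1, -0.7, -1.7]
grip_width: 0.0254
gripper_force: 60.5
```

Call:
{"op": "apply_moves", "data": {"rows": [[0,0,0,0,0,0],[0,0,0,0,0,0],[0,0,0,0,0,0],[0,0,0,0,0,0],[0,0,0,0,0,0]], "claw": 1}}

```text
clock: 18.4
tcp_pos: [0.4766, 0.1473, 0.0551]
orientation: [0.777, 3.044, 0.0]
contact_force: [-0.7, -0.2, 0.7]
grip_width: 0.0857
gripper_force: 0.0
```

Call:
{"op": "apply_moves", "data": {"rows": [[0,0,0,0,0,0],[0,0,-0.04,0,0,0],[0,0,-0.15,0,0,0],[0,0,-0.35,0,0,0],[0,0,-0.6,0,0,0]]}}

```text
clock: 19.02
tcp_pos: [0.4757, 0.1468, 0.2065]
orientation: [-0.777, -3.043, 0.002]
contact_force: [1.5, 0.6, 0.7]
grip_width: 0.0854
gripper_force: 0.0
```

Call:
{"op": "apply_moves", "data": {"rows": [[0,0,0,0,0,0],[0,0,0,0,0,0],[0,0,0,0,0,0]]}}

```text
clock: 19.4
tcp_pos: [0.4756, 0.1469, 0.204]
orientation: [-0.777, -3.042, 0.003]
contact_force: [0.0, -0.3, 0.9]
grip_width: 0.0851
gripper_force: 0.0
```

```bash
cat b.py | sed 's/w1.png/w6.png/' > b2.py; python3 b2.py
```

```text
19.4 [0.4756 0.1469 0.204 ] [-0.7765 -3.0422  0.0026]
[0.4058 0.1861 0.3466] [-0.2867 -0.1671  1.062 ]
grip [281.1 195.7] 0.78 [0.4787 0.1482 0.072 ]
tamper [277.6 173.7] 0.79 [0.4745 0.147  0.006 ]
gauge [187.4 271.5] 0.58 [0.5254 0.0037 0.    ]
262 297 166 219 1723 [120. 126. 241. 250. 250.]
shift [ 0.0071 -0.0222 -0.1026] yaw_y 1.070791874778424
turn [-0.0009 -0.0004 -0.    ]
```

View pics/w6.png

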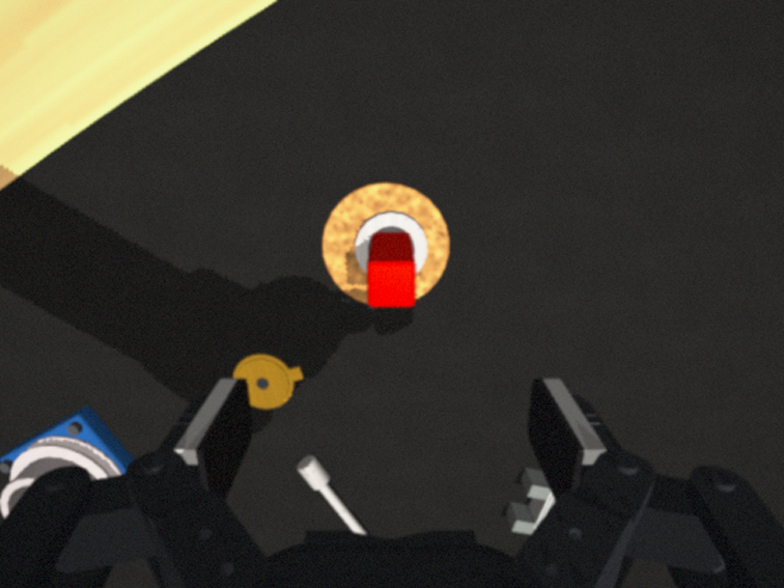

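The tamper stands upright in the middle of the pad (disc centred at about 391,247 and pad at about 386,243). The gripper is open and clear of it.

```bash
python3 -c "
from bench import r
print(r.hand_in())"
```

```text
the job is handed in; nothing more can be done
None
```

I pressed the plate down onto its stop, about 25 mm below the rim, and held it there at about 21 N for 1.25 s; in the later wrist picture it looked level. The tamper is back upright near the centre of its cork pad and released, and the job is handed in; no verdict came back.

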